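# Load a candle barrel into the striping station

### The arm

A 6-joint arm with a two-finger parallel gripper is mounted at the origin on the work surface. World frame = base frame: x ahead of the robot, y to its left, z up, the work surface at z = 0. Lengths are in mm, angles in rad, forces in N, time in s.
With the tool pointing down it reaches from about 275 to 825 mm from the base axis. Payload 5.2 kg.
Tool frame: the origin (TCP) lies at the very end of the fingers, on their centre line; the grasp point (between the pads) lies 19 mm behind it; z points along the fingers, y is the line along which they close (so a half turn about z gives the same grasp; the last joint's range is limited). The gripper opens to 93 mm and grips with 3 to 60 N. Pads are 15 mm wide; open, the fingers measure 128 mm over their backs; the gripper's body (75 mm by 188 mm) begins 65 mm behind the grasp point.
Start: joints at [-0.203, 0.259, 1.535, -0, 1.348, -0.203], TCP at [550.005, 0.023, 218.653] pointing down, gripper open.
Joint ranges: [-3.14, 3.14], [-0.91, 2.08], [0.19, 2.58], [-1.22, 4.36], [0.22, 2.71], [-3.12, 3.12]. Speed limits (rad/s): [2.57, 2.57, 3.14, 3.14, 3.14, 3.14].

### API

Orientations are given as a unit quaternion [x, y, z, w].
In Python, from workcell import bot gives the robot as it stands. The module is installed in compiled form; this text tells all that it offers.
- The arm moves only by the tool arm_command, never from a script. Its argument "increments" is a list that holds one entry, the list of rows, each a list of 7 numbers: the shift along the tool's x, y, z in m, then the turn, a rotation vector about the tool's x, y, z in rad, then the opening, from -1 (shut) to 1 (fully open), so that 0 is half open. A call has 1 to 5 rows; each row is the pose to reach, as a shift and turn from the pose commanded when the call began, along the tool's axes at that moment; what a row does not reach only later rows make up. A row lasts 1/12 s, in which the tool goes at most 41.7 mm and 7.16 degrees, less where a joint would pass 70% of its speed; a pose out of reach is approached as far as the arm can. A call with a gripper value outside its range is refused whole. The fingers move at their own pace and stop on an object; "grip_force" is the grip in N (left out, the last holds). Time passes only in rows, so rows that repeat a pose let the fingers close. It gives the time, the measured TCP pose, the force, the opening and the grip force at its end, in the units of the state.
- bot.get_obs(): the state, without advancing time (a new reading comes with each control period).
- bot.get_image(name): name is "scene" or "side" or "wrist"; returns a dict with "image" (420x560x3 uint8, blue, green, red), "range_z" (420x560 float32, mm along the optical axis (not along the pixel's ray), 0 where there is no reading), "fx", "fy", "cx", "cy" (pixels), "origin" and "orientation" of the camera in the world; the wrist camera has in their place "tool_from_camera" (4x4, takes a point from camera to tool coordinates, whose origin is the TCP and whose axes are the flange's). Camera axes: x right, y down, z forward; pixel columns grow to the right and rows downward; lengths in mm; the calibration is good to about 2 mm. A picture is of the moment at which its call begins: read the wrist's pose just before it.
- bot.job_done(): hands the job in; it is judged then, once.
The state is a dict: "time_s": time; "joint_positions": joint angles; "dq": joint speeds; "tau": joint torques, N m; "eef_pos": TCP position; "tool_rot": TCP orientation; "contact_force": force on the tool from outside, world axes, zero at the start; "wrist_torque": the same for the moment, N m; "gripper_width": finger opening in mm; "finger_force": force on a finger pad.
Only numpy, scipy, OpenCV 4.12 (cv2) and the standard library are available. Lean on these libraries where they do the work, as an engineer would, in place of code of your own. Each camera call takes 0.05 s, during which the arm holds its last target. There are 200 camera calls.

### The job

Take the brass barrel with the red candle off the drying board and slide it sideways into the slotted plate of the striping station, flange under the plate, until it is fully home against the end of the slot, the orange switch pressed flush. The plate is never exactly where the drawing says, so feel your way in gently without forcing it; then slide the yellow gate fully shut behind the barrel, let go, and leave everything else as it was.

Things in the scene. Friction and masses are not known exactly. Their poses are not given: they have to be found in the camera images.
- red_mid (a point): red candle in a flanged brass barrel, upright, 0.25 to 0.5 kg. From its underside up: flange 64 mm across to 6 mm, barrel 40 mm across to 30 mm, red candle 36 mm across to 90 mm (grip here, about 50 mm up, 60 N or more so it cannot tip in the grip). Point: its centre, 45 mm up; z up. Pressed against plate or gate with over 30 N it gets marked
- blue_mid (a point): the same brass barrel with a blue candle, 90 mm tall; stays on the board; point at its centre, 45 mm above its underside
- white_mid (a point): the same brass barrel with a white candle, 90 mm tall; stays on the board; point at its centre, 45 mm above its underside
- station: striping station, fixed. Origin on the table below the nominal home of the barrel's axis; x = sliding-in direction, z up. Base 10 mm thick, x -140 to +125, y -130 to +90 mm: the flange runs on its top, well in front of the plate first. The head (plate and gate) is clamped rigidly up to 8 mm off nominal in x and in y, square to the base, NOT measured: feel or see it
- plate (a point): nominal home axis at mid-height of the steel slotted plate, 19 to 27 mm above the table (9 mm gap under it). Slot 43 mm wide; its flat end stops the 40 mm barrel at home. Straight sides reach 22 mm to -x of the home axis, then flare 30 deg a side to 71 mm wide at 46 mm. Underneath, room for the flange to 45 mm each side. Real plate shifted by the unmeasured head offset
- switch (a joint): small orange spring-loaded presence switch in the flat end of the slot, under 1.5 N: 0 = out, standing 5 mm proud of the end face; 0.005 m = pressed flush by a barrel that is fully home against the face. Rides on the head, pushed in along the station x
- gate (a joint): yellow gate bar on the head, slides to station +y behind the barrel across the slot: 0 open, 0.045 m fully shut (end stop), starts 0 to 0.010. Drag 1.5 N, stays where left. Bar 10 mm wide, 28 to 34 mm above the table, middle line 27.5 mm to -x of the true home axis; shut it clears a barrel that is home by 2.5 mm, one not home blocks it
- post (a point): nominal place (head offset and gate travel not included; fixed to the base) of the gate's black push post with gate at 0: 27.5 mm to -x and 95 mm to -y of the home axis. The post is upright, 14 mm across, 34 to 62 mm above the table (this point 48 mm), and moves with gate and head
- lacquer: glass jar of lacquer, 60 mm across, 100 mm tall, bystander; origin under its centre
- tin: paint tin, 70 mm across, 90 mm tall, bystander; origin under its centre
- brush: paint brush lying on the table, bystander; origin under its middle
- puck: blue candle disc, 66 mm across, 30 mm tall, bystander; origin under its centre
- board: wooden drying board, 110 by 360 by 14 mm, fixed; the barrels stand on its top; origin under its centre
- red: the red candle's barrel as a whole; origin at the centre of its underside
Things that resemble listed ones, but are neither listed nor needed, are in the scene too. What is shaped like the red but pink or turquoise is not meant.

How it is judged (in metres and radians):
On the way:
1. the red candle's barrel stands in the slot with its flange under the plate, pressing the orange switch in by over 3.8 mm (5 is home), the gate still open (x of red_mid in the frame of station between -0.012 and 0.012 m and y of red_mid in the frame of station between -0.012 and 0.012 m and z of red_mid in the frame of station between 0.051 and 0.0595 m and value of joint gate below 0.02 m and value of joint switch above 0.0038 m), for 0.2 s.
At the end, for the whole second after the job is handed in: The red candle's barrel stands in the slot, released, still, upright within 0.06 rad, flange under the plate: axis within 12 mm of nominal home in x and y (head offset included), centre 51 to 59.5 mm up, switch pressed over 1.5 mm; gate shut beyond 41 of 45 mm (x of red_mid in the frame of station between -0.012 and 0.012 m and y of red_mid in the frame of station between -0.012 and 0.012 m and z of red_mid in the frame of station between 0.051 and 0.0595 m and value of joint gate above 0.041 m and value of joint switch above 0.0015 m and angle between red_mid's own z axis and vertical below 0.06 rad and linear speed of red below 0.01 m/s and contact force between red and the fingers below 0.1 N); the robot touches nothing.
It fails at once if the red barrel is pressed against the station's plate, end stop or gate with more than 30 N (contact force between red and station above 30 N).
It fails at once if a bystander is moved by more than 30 mm (distance of any of blue_mid, white_mid, lacquer, tin, brush, puck from where it was at the start of the episode above 0.03 m).
It also fails if it takes over 72 s, if anything falls off the work surface, if the arm or the gripper's body presses on something with over 40 N, if the wrist force passes 120 N, or if a joint passes its speed limit or range.

## Working session

There is one attempt and no reset: what is moved stays moved. The work goes in short steps, Python scripts to look and compute and a tool call to move; the robot and the scene stay as the last step left them, time stands still between calls to the robot, and variables do not carry over. Pictures are saved under pics/ and viewed, at most 10 in all, crops included, and the job is handed in when it is done.

Besides the shell and the picture viewer there is one more tool, called after ">>>" as a command line: name --argument value ..., lists and objects as JSON in quotes. arm_command: Moves the arm, as the interface text tells. Its arguments: {"type":"object","properties":{"increments":{"type":"array","items":{"type":"array","items":{"type":"array","items":{"type":"number"}}}},"grip_force":{"type":"number"}},"required":["increments"]}

```bash
mkdir -p pics
cat > h.py <<'E'
import numpy as np, cv2, pickle
from scipy.spatial.transform import Rotation as R
from workcell import bot
def grab(n):
    o=bot.get_obs(); d=bot.get_image(n)
    if n=="wrist":
        T=np.eye(4); T[:3,:3]=R.from_quat(o["tool_rot"]).as_matrix(); T[:3,3]=o["eef_pos"]
        d["T"]=T@np.array(d["tool_from_camera"])
    else:
        T=np.eye(4); q=np.array(d["orientation"],float)
        T[:3,:3]=R.from_quat(q).as_matrix() if q.shape==(4,) else q; T[:3,3]=d["origin"]; d["T"]=T
    return d
def cloud(d):
    z=d["range_z"].astype(float); v,u=np.indices(z.shape)
    p=np.stack([(u-d["cx"])/d["fx"]*z,(v-d["cy"])/d["fy"]*z,z],-1)
    return p@d["T"][:3,:3].T+d["T"][:3,3]
def ray(d,u,v,z):
    r=d["T"][:3,:3]@np.array([(u-d["cx"])/d["fx"],(v-d["cy"])/d["fy"],1]); o=d["T"][:3,3]
    return o+r*(z-o[2])/r[2]
E
python3 - <<'E'
from h import *
o=bot.get_obs(); print({k:np.round(v,3) for k,v in o.items()})
for n in("scene","side","wrist"):
    d=grab(n); pickle.dump(d,open(n+".pkl","wb")); cv2.imwrite(f"pics/{n}0.png",d["image"]); print(n,d["fx"],d["cx"],d["cy"],np.round(d["T"],3).tolist())
a=[cv2.imread(f"pics/{n}0.png") for n in("scene","side")]
E
```

```text
{'time_s': np.float64(0.0), 'joint_positions': array([-0.203,  0.259,  1.536, -0.   ,  1.348, -0.203]), 'dq': array([-0.   , -0.   ,  0.001, -0.001, -0.002,  0.   ]), 'tau': array([ 0.000e+00, -4.373e+01, -2.840e+01,  7.200e-02,  4.100e-02,
       -0.000e+00]), 'eef_pos': array([5.49459e+02, 1.37000e-01, 2.17844e+02]), 'tool_rot': array([ 0.707,  0.707, -0.001, -0.001]), 'contact_force': array([-0.027, -0.368,  0.205]), 'wrist_torque': array([0.061, 0.004, 0.013]), 'finger_force': np.float64(0.0), 'gripper_width': np.float64(93.106)}
scene 418.2645235165736 281.8148715403344 212.15213264369783 [[0.507, 0.655, -0.561, 1140.706], [0.862, -0.383, 0.332, -411.96], [0.002, -0.652, -0.759, 933.968], [0.0, 0.0, 0.0, 1.0]]
side 531.3588952549421 268.89288323884335 209.69246623603235 [[-0.687, -0.365, 0.629, -449.388], [-0.727, 0.316, -0.61, 874.81], [0.023, -0.876, -0.482, 799.997], [0.0, 0.0, 0.0, 1.0]]
wrist 296.59780138604174 280.79733941074 216.37427764548033 [[1.0, 0.001, -0.002, 548.942], [-0.0, -0.961, -0.275, 75.904], [-0.002, 0.275, -0.961, 384.0], [0.0, 0.0, 0.0, 1.0]]
```

View pics/scene0.png

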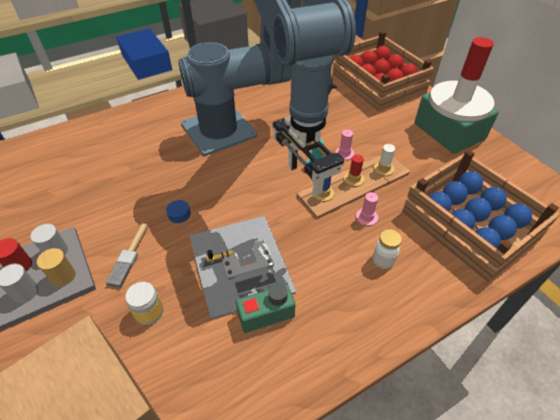

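View pics/side0.png

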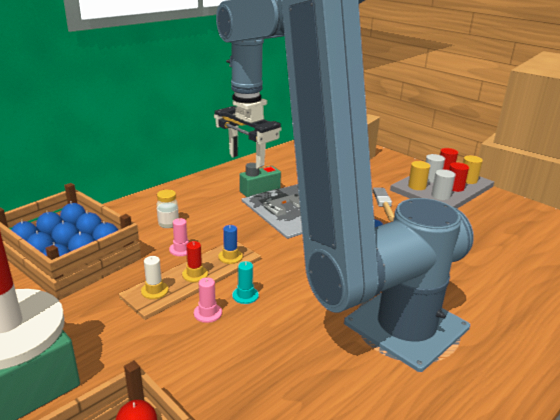

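Run:
```python
from h import *
S=pickle.load(open("scene.pkl","rb")); D=pickle.load(open("side.pkl","rb"))
im=S["image"]; 
a=cv2.resize(im[205:335,180:310],None,fx=4,fy=4,interpolation=cv2.INTER_CUBIC)
b=cv2.resize(im[125:225,310:410],(260,260)); c=cv2.resize(D["image"][215:315,140:260],(260,260))
cv2.imwrite("pics/crop1.png",np.hstack([a,np.vstack([b,c])]))
for n,d,roi in(("scene",S,(300,420,130,215)),("side",D,(130,265,220,310))):
    P=cloud(d); h=cv2.cvtColor(d["image"],cv2.COLOR_BGR2HSV)
    u0,u1,v0,v1=roi
    H,s,v=h[...,0],h[...,1],h[...,2]
    for c,m in(("red",((H<5)|(H>175))&(s>190)&(v>60)),("blue",(H>105)&(H<125)&(s>150)),("white",(s<50)&(v>170))):
        mm=np.zeros(m.shape,bool); mm[v0:v1,u0:u1]=m[v0:v1,u0:u1]
        k,l,st,ce=cv2.connectedComponentsWithStats(mm.astype(np.uint8))
        for i in range(1,k):
            if st[i,4]<30: continue
            q=P[l==i]; q=q[d["range_z"][l==i]>0]; t=q[(q[:,2]>q[:,2].max()-5)]
            print(n,c,st[i],"top mean",t.mean(0).round(1),"n",len(t),"all",np.median(q,0).round(1), "ray top",)
# station base by height
P=cloud(S); h=cv2.cvtColor(im,cv2.COLOR_BGR2HSV)
m=np.zeros(im.shape[:2],bool); m[210:320,180:305]=1
m&=(abs(P[...,2]-10)<4)&(h[...,1]<70)
q=P[m]; r=cv2.minAreaRect(q[:,:2].astype(np.float32)); print(len(q),r, cv2.boxPoints(r).round(1).tolist())
for n,d in(("S",S),):
  for lo,hi in((22,30),(32,36),(55,66)):
    mm=np.zeros(m.shape,bool); mm[210:320,180:305]=1; mm&=(P[...,2]>lo)&(P[...,2]<hi); q=P[mm]; print(lo,hi,len(q),q.min(0).round(),q.max(0).round())
```

```text
scene red [351 161  11  13  47] top mean [470.1 240.8 102.9] n 3 all [469.2 238.1  78.3] ray top
scene blue [324 178   6  12  46] top mean [477.6 131.3  92.5] n 7 all [476.4 129.6  73. ] ray top
scene white [383 144  12   8  69] top mean [469.5 359.1 105.5] n 11 all [468.1 361.4 102.8] ray top
side red [187 241  14  27 322] top mean [449.3 254.1 104.5] n 70 all [441.1 260.   84.4] ray top
side blue [224 226  13  24 270] top mean [450.6 139.9 104.7] n 51 all [444.2 144.7  83.6] ray top
side white [159 220  14   6  64] top mean [705.8 165.1  28.3] n 13 all [707.7 167.9  21.2] ray top
side white [144 256  15  29 346] top mean [460.6 363.9 112.9] n 1 all [451.8 370.6  88.5] ray top
4776 ((579.8516235351562, -198.2942352294922), (219.37265014648438, 328.90057373046875), 78.68598175048828) [[397.1000061035156, -273.6000061035156], [719.5999755859375, -338.1000061035156], [762.5999755859375, -123.0], [440.1000061035156, -58.5]]
22 30 1014 [ 317. -284.   22.] [ 757. -108.   30.]
32 36 92 [ 333. -267.   32.] [ 755. -127.   36.]
55 66 187 [ 510. -272.   55.] [ 756. -138.   66.]
```

View pics/crop1.png

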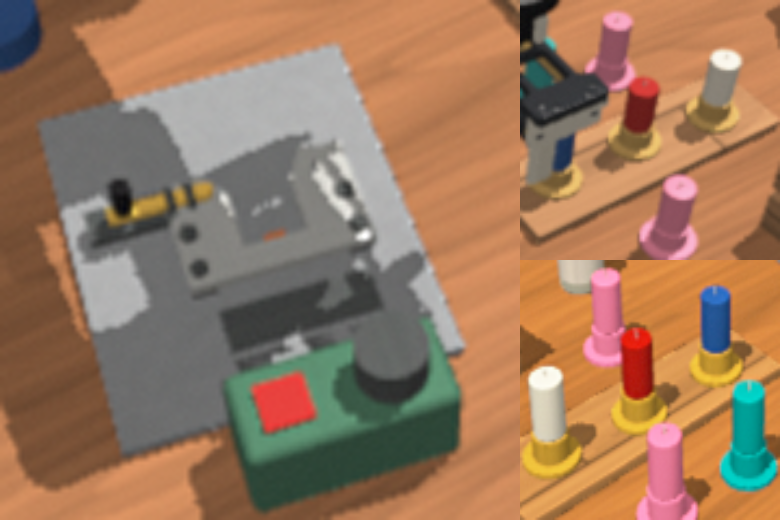

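Candidates for the red barrel in the scene image: red candle in brass at (355,168); pink look-alikes at (345,143) and (368,207); turquoise one in the side view at (245,282); red balls and red tins are much further off. The crop shows that only (355,168) is a red candle in brass on the board, between white and blue, so I choose it. The station's slot mouth faces the robot. The orange switch is at about (248,264) and the black post at (210,254).

Run:
```python
from h import *
S=pickle.load(open("scene.pkl","rb")); D=pickle.load(open("side.pkl","rb"))
c=lambda x,y:(180+x/4,205+y/4)
C=[ray(S,*c(*p),10)[:2] for p in((40,122),(338,45),(463,345),(122,455))]
print(np.round(C,1))
e=[C[1]-C[0],C[2]-C[3],C[2]-C[1],C[3]-C[0]]
print([ (np.linalg.norm(x).round(1),np.degrees(np.arctan2(x[1],x[0])).round(2)) for x in e])
print("switch",ray(S,*c(272,235),23).round(1),"post top",ray(S,*c(120,185),62).round(1))
for n,d in(("scene",S),("side",D)):
    P=cloud(d); h=cv2.cvtColor(d["image"],cv2.COLOR_BGR2HSV); H,s=h[...,0],h[...,1]
    for k,m in (("pink",(H>160)&(H<174)&(s>70)&(s<190)),("turq",(H>82)&(H<95)&(s>180)),("green",(H>65)&(H<85)&(s>100))):
        m=m&(d["range_z"]>0)&(P[...,2]>5)&(P[...,0]<850)&(abs(P[...,1])<420)
        kk,l,st,ce=cv2.connectedComponentsWithStats(m.astype(np.uint8))
        for i in range(1,kk):
            if st[i,4]>40: q=P[l==i]; print(n,k,ce[i].round(),np.median(q,0).round(),q.min(0).round(),q.max(0).round())
u=cv2.cvtColor(D["image"],cv2.COLOR_BGR2HSV)
print("side red top ray",ray(D,193.5,243.5,104).round(1),"scene red top",ray(S,357,158.5,104).round(1))
```

```text
[[ 402.4 -271.2]
 [ 445.7  -58.9]
 [ 700.4 -110.1]
 [ 660.8 -324.9]]
[(np.float64(216.7), np.float64(78.46)), (np.float64(218.4), np.float64(79.55)), (np.float64(259.8), np.float64(-11.38)), (np.float64(263.9), np.float64(-11.74))]
switch [ 575.  -178.7   23. ] post top [ 516.7 -254.6   62. ]
scene pink [346. 144.] [345. 300.  52.] [310.  33.   5.] [639. 334. 343.]
scene pink [369. 208.] [600. 190.  55.] [565. 168.   5.] [624. 227.  92.]
side pink [179. 237.] [575. 210.  49.] [456. 184.   5.] [610. 271.  95.]
side pink [207. 301.] [316. 317.  41.] [296. 279.   5.] [356. 340.  94.]
side turq [245. 284.] [308. 211.  40.] [288. 175.   5.] [347. 236.  93.]
side green [259. 182.] [ 687. -182.   46.] [ 664. -258.    8.] [ 744. -130.   75.]
side red top ray [454.7 249.2 104. ] scene red top [459.5 247.4 104. ]
```

>>> arm_command --increments '[[[0.039, -0.015, 0.006, 0, 0, 0.04, 1], [0.078, -0.03, 0.012, 0, 0, 0.08, 1], [0.117, -0.045, 0.018, 0, 0, 0.12, 1], [0.156, -0.06, 0.024, 0, 0, 0.16, 1], [0.195, -0.075, 0.03, 0, 0, 0.1955, 1]]]'

```text
time_s: 0.57
eef_pos: [474.9, 193.9, 188.6]
tool_rot: [0.774, 0.634, -0.0, -0.0]
contact_force: [0.9, 0.4, 0.2]
gripper_width: 92.9
finger_force: 0.0
```

>>> arm_command --increments '[[[0.024, -0.015, 0, 0, 0, 0, 1], [0.048, -0.029, 0, 0, 0, 0, 1], [0.048, -0.029, 0, 0, 0, 0, 1], [0.048, -0.029, 0, 0, 0, 0, 1], [0.048, -0.029, 0, 0, 0, 0, 1]]]' --grip_force 60

```text
time_s: 0.98
eef_pos: [456.9, 244.8, 188.9]
tool_rot: [0.773, 0.635, -0.0, 0.0]
contact_force: [0.1, -0.5, -1.5]
gripper_width: 92.9
finger_force: 0.0
```

```bash
cat > red.py <<'E'
from h import *
import sys
o=bot.get_obs(); d=grab("wrist"); cv2.imwrite(sys.argv[1],d["image"])
P=cloud(d); h=cv2.cvtColor(d["image"],cv2.COLOR_BGR2HSV); H,s=h[...,0],h[...,1]
m=((H<6)|(H>174))&(s>170)&(h[...,2]>40)&(d["range_z"]>0)
z=float(sys.argv[2])
k,l,st,ce=cv2.connectedComponentsWithStats(m.astype(np.uint8))
i=1+np.argmax(st[1:,4]); q=P[(l==i)]; print(st[i],q[:,2].max())
t=(l==i)&(abs(P[...,2]-z)<6)
q=P[t]; v,u=np.nonzero(t); (c,r)=cv2.minEnclosingCircle(np.stack([u,v],1).astype(np.float32))
w=ray(d,*c,z); T=np.eye(4)
print("top z",np.median(q[:,2]),"n",len(q),"mid",q.mean(0).round(1),"circle ray",w.round(1),"r px",r)
Rm=R.from_quat(o["tool_rot"]).as_matrix(); print("eef",o["eef_pos"].round(1),"yaw",np.degrees(np.arctan2(Rm[1,1],Rm[0,1])).round(2),"delta tool",(Rm.T@(w-o["eef_pos"])).round(1), "F",o["contact_force"].round(1),o["gripper_width"].round(1))
E
python3 red.py pics/w1.png 104
```

```text
[ 257  183   39   49 1331] 106.33985096872956
top z 103.8806754595187 n 1178 mid [453.4 253.5 103.8] circle ray [453.5 253.8 104. ] r px 19.756162643432617Traceback (most recent call last):
  File "red.py", line 13, in <module>
    Rm=R.from_quat(o["tool_rot"]).as_matrix(); print("eef",o["eef_pos"].round(1),"yaw",np.degrees(np.arctan2(Rm[1,1],Rm[0,1])).round(2),"delta tool",(Rm.T@(w-o["eef_pos"])).round(1), "F",o["contact_force"].round(1),o["gripper_width"].round(1))
                                                                                                                                                                                                                       ^^^^^^^^^^^^^^^^^^^^^^^^
AttributeError: 'float' object has no attribute 'round'
```

View pics/w1.png

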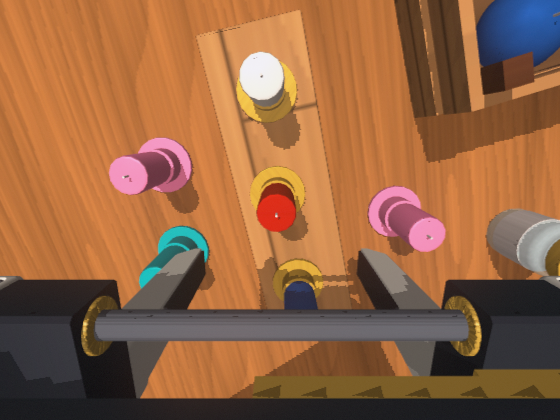

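The wrist view shows the red candle top at (276,212), white above it, blue below it, and pinks and turquoise outside the finger path. I'll centre and descend.

>>> arm_command --increments '[[[0.008, -0.005, 0, 0, 0, 0, 1], [0.008, -0.005, 0.036, 0, 0, 0, 1], [0.008, -0.005, 0.072, 0, 0, 0, 1], [0.008, -0.005, 0.108, 0, 0, 0, 1], [0.008, -0.005, 0.143, 0, 0, 0, 1]]]'

```text
time_s: 1.45
eef_pos: [453.9, 253.5, 44.9]
tool_rot: [0.773, 0.634, 0.001, 0.0]
contact_force: [-1.2, 0.3, 0.0]
gripper_width: 92.8
finger_force: 0.0
```

>>> arm_command --increments '[[[0, 0, 0, 0, 0, 0, 1], [0, 0, 0, 0, 0, 0, 0], [0, 0, 0, 0, 0, 0, -0.2], [0, 0, 0, 0, 0, 0, -0.25], [0, 0, 0, 0, 0, 0, -0.3]]]' --grip_force 60

```text
time_s: 1.87
eef_pos: [455.3, 254.5, 48.4]
tool_rot: [0.773, 0.635, 0.002, 0.001]
contact_force: [-0.2, -0.3, -1.0]
gripper_width: 71.0
finger_force: 0.0
```

>>> arm_command --increments '[[[0, 0, 0, 0, 0, 0, -0.5], [0, 0, 0, 0, 0, 0, -0.7], [0, 0, 0, 0, 0, 0, -1], [0, 0, 0, 0, 0, 0, -1], [0, 0, 0, 0, 0, 0, -1]]]' --grip_force 60

```text
time_s: 2.28
eef_pos: [453.6, 254.1, 46.2]
tool_rot: [0.773, 0.635, 0.0, 0.0]
contact_force: [1.4, -0.5, 2.4]
gripper_width: 37.8
finger_force: 2.4
```

>>> arm_command --increments '[[[0, 0, 0, 0, 0, 0, -1], [0, 0, 0, 0, 0, 0, -1], [0, 0, 0, 0, 0, 0, -1], [0, 0, 0, 0, 0, 0, -1], [0, 0, -0.005, 0, 0, 0, -1]]]' --grip_force 60

```text
time_s: 2.7
eef_pos: [452.4, 253.7, 50.1]
tool_rot: [0.773, 0.635, -0.001, -0.001]
contact_force: [-0.6, -0.7, -4.0]
gripper_width: 35.2
finger_force: 60.0
```

>>> arm_command --increments '[[[0, 0, -0.03, 0, 0, 0, -1], [0, 0, -0.06, 0, 0, 0, -1], [0, 0, -0.1, 0, 0, 0, -1], [0, 0, -0.14, 0, 0, 0, -1], [0, 0, -0.14, 0, 0, 0, -1]]]'

```text
time_s: 3.12
eef_pos: [457.2, 255.4, 198.8]
tool_rot: [0.773, 0.635, 0.006, 0.002]
contact_force: [1.4, 0.9, -2.6]
gripper_width: 35.5
finger_force: 60.0
```

>>> arm_command --increments '[[[-0.034, 0.01, -0.002, 0, 0, 0, -1], [-0.069, 0.02, -0.004, 0, 0, 0, -1], [-0.103, 0.03, -0.006, 0, 0, 0, -1], [-0.138, 0.04, -0.008, 0, 0, 0, -1], [-0.172, 0.05, -0.01, 0, 0, 0, -1]]]'

```text
time_s: 3.53
eef_pos: [467.9, 74.3, 200.3]
tool_rot: [0.773, 0.635, -0.001, -0.001]
contact_force: [-0.6, -0.7, -4.1]
gripper_width: 35.4
finger_force: 60.0
```

>>> arm_command --increments '[[[-0.034, 0.01, -0.002, 0, 0, 0, -1], [-0.069, 0.02, -0.004, 0, 0, 0, -1], [-0.103, 0.03, -0.006, 0, 0, 0, -1], [-0.138, 0.04, -0.008, 0, 0, 0, -1], [-0.172, 0.05, -0.01, 0, 0, 0, -1]]]'

```text
time_s: 3.95
eef_pos: [483.7, -104.2, 210.2]
tool_rot: [0.773, 0.635, -0.0, -0.001]
contact_force: [0.6, 0.4, -4.4]
gripper_width: 35.3
finger_force: 60.0
```

>>> arm_command --increments '[[[-0.034, 0.01, -0.002, 0, 0, 0, -1], [-0.069, 0.02, -0.004, 0, 0, 0, -1], [-0.103, 0.03, -0.006, 0, 0, 0, -1], [-0.138, 0.04, -0.008, 0, 0, 0, -1], [-0.172, 0.05, -0.01, 0, 0, 0, -1]]]'

```text
time_s: 4.37
eef_pos: [499.5, -282.5, 219.9]
tool_rot: [0.773, 0.635, -0.0, -0.001]
contact_force: [0.3, 0.3, -3.8]
gripper_width: 35.3
finger_force: 60.0
```

>>> arm_command --increments '[[[0, 0, 0, 0, 0, 0, -1], [0, 0, 0, 0, 0, 0, -1], [0, 0, 0, 0, 0, 0, -1]]]'

```text
time_s: 4.62
eef_pos: [499.6, -280.4, 219.7]
tool_rot: [0.773, 0.634, -0.0, -0.002]
contact_force: [-0.2, 1.3, -3.8]
gripper_width: 35.5
finger_force: 60.0
```

Run:
```python
from h import *
o=bot.get_obs();print(o["eef_pos"],o["contact_force"],o["wrist_torque"],o["tool_rot"])
d=grab("wrist"); pickle.dump(d,open("w2.pkl","wb")); cv2.imwrite("pics/w2.png",cv2.resize(d["image"],(784,588),interpolation=cv2.INTER_CUBIC))
s=grab("scene"); pickle.dump(s,open("s2.pkl","wb"))
```

```text
[ 499.60288304 -280.43004674  219.72512651] [-0.16300885  1.26563342 -3.81918638] [ 0.02505874  0.0442673  -0.01849027] [ 7.72984615e-01  6.34422514e-01 -1.47421334e-05 -1.69056926e-03]
```

View pics/w2.png

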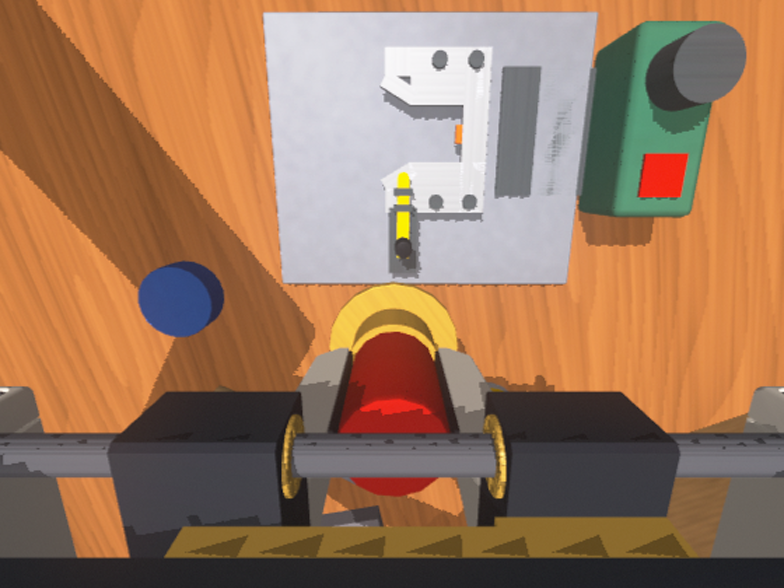

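The wrist view shows the head square in the image. The slot sides are at rows ≈104 and ≈165, the end face is near col 463 with the orange switch at (459,134), and the post top is at (403,247) (all at 1.4x scale). Base corners are (263,12), (597,12), (567,283), (284,283).

Run:
```python
from h import *
d=pickle.load(open("w2.pkl","rb")); g=cv2.cvtColor(d["image"],cv2.COLOR_BGR2GRAY).astype(int)
print("cols 312-326 mean rows 66-126:"); print(np.r_[66:126]); print(g[66:126,308:324].mean(1).round().astype(int))
print("row 84-88 & 104-110 cols 315-350"); print(g[82:88,315:350].mean(0).round().astype(int)); print(g[104:110,315:350].mean(0).round().astype(int))
Rt=R.from_quat([0.773,0.6344,0,0]).as_matrix(); o=np.array([499.6,-280.4,219.7])
f=lambda u,v,z:(Rt.T@(ray(d,u/1.4,v/1.4,z)-o))[:2].round(1)
for n,a in(("TL",(263,12,10)),("TR",(597,12,10)),("BR",(567,283,10)),("BL",(284,283,10)),("slot hi",(435,104,27)),("slot lo",(435,165,27)),("end",(463,115,27)),("end2",(463,150,27)),("sw",(459,134,23)),("post",(403,246,62)),("gate tip",(403,173,34)),("plate L hi",(384,50,27))): print(n,f(*a))
h=cv2.cvtColor(d["image"],cv2.COLOR_BGR2HSV)
m=(h[...,0]<16)&(h[...,0]>4)&(h[...,1]>200); m[:,:300]=0;m[:,345:]=0;m[:80]=0;m[115:]=0
v,u=np.nonzero(m); print("orange",u.min(),u.max(),v.min(),v.max())
```

```text
cols 312-326 mean rows 66-126:
[ 66  67  68  69  70  71  72  73  74  75  76  77  78  79  80  81  82  83
  84  85  86  87  88  89  90  91  92  93  94  95  96  97  98  99 100 101
 102 103 104 105 106 107 108 109 110 111 112 113 114 115 116 117 118 119
 120 121 122 123 124 125]
[236 238 240 241 240 237 237 240 234 108 124 129 129 130 130 131 130 133
 150 182 202 202 202 201 201 201 201 201 201 201 201 201 202 201 201 201
 201 201 202 202 203 203 203 203 203 203 203 202 202 208 235 234 234 236
 236 234 232 234 233 233]
row 84-88 & 104-110 cols 315-350
[157 166 168 167 166 174 177 162 154 153 162 165 165 164 138 158 224 236
 237 236 234 234 232 233 235 235 234 233 232 231 232 235 235 216 198]
[201 201 201 201 201 202 202 202 202 195 153 130 130 124 152 221 234 234
 234 233 232 230 231 233 232 230 231 230 229 231 232 232 210 195 194]
TL [ 206.  -103.7]
TR [205.7 158.3]
BR [-12.2 159.8]
BL [ -12.4 -102.9]
slot hi [136.9  31.7]
slot lo [91. 33.]
end [128.8  54.2]
end2 [102.6  55.4]
sw [115.2  52.2]
post [29.4  6.4]
gate tip [84.6  6.6]
plate L hi [174.7  -8.4]
orange 327 327 99 99
```

Run:
```python
from h import *
d=pickle.load(open("w2.pkl","rb")); o=np.array([499.6,-280.4,219.7]); Rt=R.from_quat([0.773,0.6344,0,0]).as_matrix()
f=lambda u,v,z:(Rt.T@(ray(d,u/1.4,v/1.4,z)-o)).round(1)
print("slot lo",f(435,162,27),"flange front",f(394,284,219.7-26),"L",f(331,338,193.7),"R",f(458,338,193.7))
```

```text
slot lo [ 93.4  32.9 192.7] flange front [30.  -0.5 26. ] L [  2.7 -31.5  26. ] R [ 2.7 31.1 26. ]
```

>>> arm_command --increments '[[[0.029, -0.015, 0, 0, 0, 0, -1], [0.058, -0.03, 0, 0, 0, 0, -1], [0.087, -0.045, 0, 0, 0, 0, -1], [0.115, -0.06, 0, 0, 0, 0, -1], [0.115, -0.06, 0.02, 0, 0, 0, -1]]]'

```text
time_s: 5.13
eef_pos: [463.5, -151.1, 204.3]
tool_rot: [0.771, 0.637, 0.002, 0.001]
contact_force: [0.8, -0.4, -3.5]
gripper_width: 35.8
finger_force: 60.0
```

>>> arm_command --increments '[[[0, 0, 0.036, 0, 0, 0, -1], [0, 0, 0.072, 0, 0, 0, -1], [0, 0, 0.108, 0, 0, 0, -1], [0, 0, 0.142, 0, 0, 0, -1], [0, 0, 0.15, 0, 0, 0, -1]]]'

```text
time_s: 5.55
eef_pos: [460.3, -153.3, 46.8]
tool_rot: [0.772, 0.635, -0.001, -0.004]
contact_force: [-1.0, 0.9, -4.0]
gripper_width: 35.5
finger_force: 60.0
```

>>> arm_command --increments '[[[0, 0, 0, 0, 0, 0, -1], [0, 0, 0.001, 0, 0, 0, -1], [0, 0, 0.002, 0, 0, 0, -1], [0, 0, 0.003, 0, 0, 0, -1], [0, 0, 0.003, 0, 0, 0, -1]]]'

```text
time_s: 5.97
eef_pos: [465.0, -157.4, 49.6]
tool_rot: [0.773, 0.635, 0.001, 0.001]
contact_force: [0.8, 0.8, -2.7]
gripper_width: 35.5
finger_force: 60.0
```

>>> arm_command --increments '[[[0.001, 0, 0.001, 0, 0, 0, -1], [0.0015, 0, 0.002, 0, 0, 0, -1], [0.0015, 0, 0.003, 0, 0, 0, -1], [0.0015, 0, 0.003, 0, 0, 0, -1], [0.0015, 0, 0.003, 0, 0, 0, -1]]]'

```text
time_s: 6.38
eef_pos: [464.1, -155.3, 45.0]
tool_rot: [0.773, 0.635, -0.0, -0.0]
contact_force: [0.7, 1.2, -2.5]
gripper_width: 35.0
finger_force: 60.0
```

>>> arm_command --increments '[[[0, 0, 0.0005, 0, 0, 0, -1], [0, 0, 0.001, 0, 0, 0, -1], [0, 0, 0.001, 0, 0, 0, -1], [0, 0, 0.001, 0, 0, 0, -1], [0, 0, 0.001, 0, 0, 0, -1]]]'

```text
time_s: 6.8
eef_pos: [464.2, -155.4, 44.0]
tool_rot: [0.773, 0.635, -0.0, -0.0]
contact_force: [-0.4, -0.8, -4.0]
gripper_width: 35.0
finger_force: 60.0
```

Run:
```python
from h import *
o=bot.get_obs();print(o["eef_pos"],o["contact_force"],o["wrist_torque"],o["tool_rot"])
```

```text
[ 464.19259872 -155.35266901   44.02522025] [-0.368027   -0.75834391 -4.00601091] [ 0.06059306  0.04363008 -0.00648474] [ 7.72750202e-01  6.34710269e-01 -8.40838424e-06 -8.43761652e-06]
```

>>> arm_command --increments '[[[0, 0, 0.0005, 0, 0, 0, -1], [0, 0, 0.001, 0, 0, 0, -1], [0, 0, 0.001, 0, 0, 0, -1], [0, 0, 0.001, 0, 0, 0, -1]]]'

```text
time_s: 7.13
eef_pos: [464.1, -155.3, 43.0]
tool_rot: [0.773, 0.635, -0.0, -0.0]
contact_force: [0.6, 0.1, -3.7]
gripper_width: 35.4
finger_force: 60.0
```

>>> arm_command --increments '[[[0, 0, 0.0005, 0, 0, 0, -1], [0, 0, 0.001, 0, 0, 0, -1], [0, 0, 0.001, 0, 0, 0, -1], [0, 0, 0.001, 0, 0, 0, -1]]]'

```text
time_s: 7.47
eef_pos: [464.3, -155.4, 42.2]
tool_rot: [0.773, 0.635, 0.0, 0.0]
contact_force: [-0.9, -0.4, -0.7]
gripper_width: 35.3
finger_force: 60.0
```

>>> arm_command --increments '[[[0, 0, -0.001, 0, 0, 0, -1], [0, 0.008, -0.001, 0, 0, 0, -1], [0, 0.016, -0.001, 0, 0, 0, -1], [0, 0.024, -0.001, 0, 0, 0, -1], [0, 0.03, -0.001, 0, 0, 0, -1]]]'

```text
time_s: 7.88
eef_pos: [495.2, -161.7, 43.1]
tool_rot: [0.773, 0.635, 0.0, 0.001]
contact_force: [0.5, -0.6, -2.2]
gripper_width: 35.5
finger_force: 60.0
```

>>> arm_command --increments '[[[0, 0.006, 0, 0, 0, 0, -1], [0, 0.011, 0, 0, 0, 0, -1], [0, 0.016, 0, 0, 0, 0, -1], [0, 0.02, 0, 0, 0, 0, -1], [0, 0.02, 0, 0, 0, 0, -1]]]'

```text
time_s: 8.3
eef_pos: [514.1, -165.3, 43.0]
tool_rot: [0.773, 0.635, 0.0, 0.0]
contact_force: [-0.1, -0.1, -3.2]
gripper_width: 35.6
finger_force: 60.0
```

```bash
cat > st.py <<'E'
from h import *
import sys
o=bot.get_obs(); Rt=R.from_quat([0.773,0.6344,0,0]).as_matrix()
print(round(o["time_s"],2),"tool",(Rt.T@(o["eef_pos"]-np.array([499.6,-280.4,219.7]))).round(1),o["eef_pos"].round(1),"F station y,x,-z",(Rt.T@o["contact_force"]).round(1),"M",(Rt.T@o["wrist_torque"]).round(2))
if len(sys.argv)>1:
    d=grab("wrist"); pickle.dump(d,open("w3.pkl","wb")); cv2.imwrite(sys.argv[1],d["image"])
E
python3 st.py pics/w3.png
```

```text
8.3 tool [115.7  -8.2 176.7] [ 514.1 -165.3   43. ] F station y,x,-z [-0.1 -0.1  3.2] M [ 0.06 -0.02 -0.06]
```

View pics/w3.png

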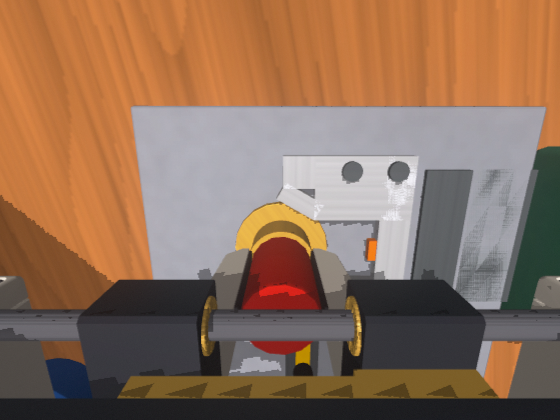

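The barrel is at the mouth, flange front at (265,206) going under the plate. The slot's upper wall is at row ≈220, and there is no contact force yet. I'll advance slowly.

>>> arm_command --increments '[[[0.0005, 0.004, 0, 0, 0, 0, -1], [0.0005, 0.008, 0, 0, 0, 0, -1], [0.0005, 0.011, 0, 0, 0, 0, -1], [0.0005, 0.014, 0, 0, 0, 0, -1], [0.0005, 0.014, 0, 0, 0, 0, -1]]]'

```text
time_s: 8.77
eef_pos: [527.8, -167.6, 43.2]
tool_rot: [0.773, 0.635, 0.0, 0.0]
contact_force: [0.8, -0.3, -3.1]
gripper_width: 35.8
finger_force: 60.0
```

>>> arm_command --increments '[[[0, 0.001, 0, 0, 0, 0, -1], [0, 0.002, 0, 0, 0, 0, -1], [0, 0.003, 0, 0, 0, 0, -1], [0, 0.004, 0, 0, 0, 0, -1], [0, 0.004, 0, 0, 0, 0, -1]]]'

```text
time_s: 9.18
eef_pos: [531.2, -168.2, 43.1]
tool_rot: [0.773, 0.635, 0.0, 0.0]
contact_force: [0.4, -0.5, -2.9]
gripper_width: 35.7
finger_force: 60.0
```

```bash
python3 st.py
```

```text
9.18 tool [116.2   9.1 176.6] [ 531.2 -168.2   43.1] F station y,x,-z [-0.5  0.5  2.9] M [0.01 0.03 0.02]
```

>>> arm_command --increments '[[[0, 0.001, 0, 0, 0, 0, -1], [0, 0.002, 0, 0, 0, 0, -1], [0, 0.003, 0, 0, 0, 0, -1], [0, 0.004, 0, 0, 0, 0, -1], [0, 0.004, 0, 0, 0, 0, -1]]]'

```text
time_s: 9.6
eef_pos: [535.2, -168.9, 43.1]
tool_rot: [0.773, 0.635, 0.0, 0.0]
contact_force: [-0.6, 0.4, -3.2]
gripper_width: 35.4
finger_force: 60.0
```

>>> arm_command --increments '[[[0, 0.001, 0, 0, 0, 0, -1], [0, 0.002, 0, 0, 0, 0, -1], [0, 0.003, 0, 0, 0, 0, -1], [0, 0.004, 0, 0, 0, 0, -1], [0, 0.004, 0, 0, 0, 0, -1]]]'

```text
time_s: 10.02
eef_pos: [539.1, -169.7, 43.1]
tool_rot: [0.773, 0.635, 0.0, 0.0]
contact_force: [0.4, -0.3, -3.1]
gripper_width: 35.1
finger_force: 60.0
```

```bash
python3 st.py
```

```text
10.02 tool [116.3  17.1 176.6] [ 539.1 -169.7   43.1] F station y,x,-z [-0.3  0.4  3.1] M [ 0.01 -0.02 -0.01]
```

>>> arm_command --increments '[[[0, 0.001, 0, 0, 0, 0, -1], [0, 0.002, 0, 0, 0, 0, -1], [0, 0.003, 0, 0, 0, 0, -1], [0, 0.004, 0, 0, 0, 0, -1], [0, 0.005, 0, 0, 0, 0, -1]]]'

```text
time_s: 10.43
eef_pos: [543.8, -170.6, 43.0]
tool_rot: [0.773, 0.635, 0.0, -0.0]
contact_force: [1.2, -0.3, -3.5]
gripper_width: 34.9
finger_force: 60.0
```

>>> arm_command --increments '[[[0, 0.001, 0, 0, 0, 0, -1], [0, 0.002, 0, 0, 0, 0, -1], [0, 0.003, 0, 0, 0, 0, -1], [0, 0.004, 0, 0, 0, 0, -1], [0, 0.005, 0, 0, 0, 0, -1]]]'

```text
time_s: 10.85
eef_pos: [548.7, -171.6, 43.0]
tool_rot: [0.773, 0.635, -0.0, -0.0]
contact_force: [-0.2, 0.1, -4.1]
gripper_width: 35.7
finger_force: 60.0
```

```bash
python3 st.py
```

```text
10.85 tool [116.3  26.9 176.7] [ 548.7 -171.6   43. ] F station y,x,-z [ 0.  -0.2  4.1] M [0.03 0.   0.01]
```

Now the last stretch, in small steps with force checks.

>>> arm_command --increments '[[[0, 0.0005, 0, 0, 0, 0, -1], [0, 0.001, 0, 0, 0, 0, -1], [0, 0.002, 0, 0, 0, 0, -1], [0, 0.003, 0, 0, 0, 0, -1], [0, 0.003, 0, 0, 0, 0, -1]]]'

```text
time_s: 11.27
eef_pos: [551.7, -172.2, 43.0]
tool_rot: [0.773, 0.635, 0.0, 0.0]
contact_force: [-0.6, -1.5, -2.9]
gripper_width: 36.0
finger_force: 60.0
```

>>> arm_command --increments '[[[0, 0.0005, 0, 0, 0, 0, -1], [0, 0.001, 0, 0, 0, 0, -1], [0, 0.0015, 0, 0, 0, 0, -1], [0, 0.002, 0, 0, 0, 0, -1], [0, 0.002, 0, 0, 0, 0, -1]]]'

```text
time_s: 11.68
eef_pos: [553.5, -172.5, 43.0]
tool_rot: [0.773, 0.635, -0.0, -0.0]
contact_force: [0.3, 0.4, -3.3]
gripper_width: 35.3
finger_force: 60.0
```

```bash
python3 st.py
```

```text
11.68 tool [116.3  31.9 176.7] [ 553.5 -172.5   43. ] F station y,x,-z [0.4 0.2 3.3] M [ 0.15 -0.02 -0.01]
```

>>> arm_command --increments '[[[0, 0.0005, 0, 0, 0, 0, -1], [0, 0.001, 0, 0, 0, 0, -1], [0, 0.0015, 0, 0, 0, 0, -1], [0, 0.0015, 0, 0, 0, 0, -1]]]'

```text
time_s: 12.02
eef_pos: [555.1, -172.8, 43.0]
tool_rot: [0.773, 0.635, -0.0, -0.0]
contact_force: [-0.2, 0.4, -3.7]
gripper_width: 35.7
finger_force: 60.0
```

```bash
python3 st.py
```

```text
12.02 tool [116.3  33.4 176.7] [ 555.1 -172.8   43. ] F station y,x,-z [ 0.3 -0.2  3.7] M [0.12 0.03 0.  ]
```

>>> arm_command --increments '[[[0, 0.0003, 0, 0, 0, 0, -1], [0, 0.0006, 0, 0, 0, 0, -1], [0, 0.001, 0, 0, 0, 0, -1], [0, 0.001, 0, 0, 0, 0, -1]]]'

```text
time_s: 12.35
eef_pos: [556.0, -173.0, 43.0]
tool_rot: [0.773, 0.635, -0.0, -0.0]
contact_force: [-0.6, 1.0, -4.0]
gripper_width: 35.2
finger_force: 60.0
```

```bash
python3 st.py
```

```text
12.35 tool [116.3  34.4 176.7] [ 556. -173.   43.] F station y,x,-z [ 0.8 -0.8  4. ] M [ 0.17 -0.02 -0.05]
```

>>> arm_command --increments '[[[0, 0.0003, 0, 0, 0, 0, -1], [0, 0.0006, 0, 0, 0, 0, -1], [0, 0.001, 0, 0, 0, 0, -1], [0, 0.001, 0, 0, 0, 0, -1]]]'

```text
time_s: 12.68
eef_pos: [556.6, -173.1, 43.0]
tool_rot: [0.773, 0.635, -0.0, -0.0]
contact_force: [-2.3, 0.3, -2.3]
gripper_width: 35.7
finger_force: 60.0
```

```bash
python3 st.py
```

```text
12.68 tool [116.3  35.  176.7] [ 556.6 -173.1   43. ] F station y,x,-z [-0.1 -2.4  2.3] M [ 0.5  -0.02  0.05]
```

>>> arm_command --increments '[[[0, 0.0003, 0, 0, 0, 0, -1], [0, 0.0006, 0, 0, 0, 0, -1], [0, 0.0006, 0, 0, 0, 0, -1], [0, 0.0006, 0, 0, 0, 0, -1]]]'

```text
time_s: 13.02
eef_pos: [556.7, -173.1, 43.0]
tool_rot: [0.773, 0.635, -0.001, -0.001]
contact_force: [-5.6, 0.9, 0.2]
gripper_width: 35.4
finger_force: 60.0
```

```bash
python3 st.py pics/w4.png
```

```text
13.02 tool [116.4  35.  176.7] [ 556.7 -173.1   43. ] F station y,x,-z [-0.2 -5.7 -0.2] M [ 1.01 -0.14  0.  ]
```

View pics/w4.png

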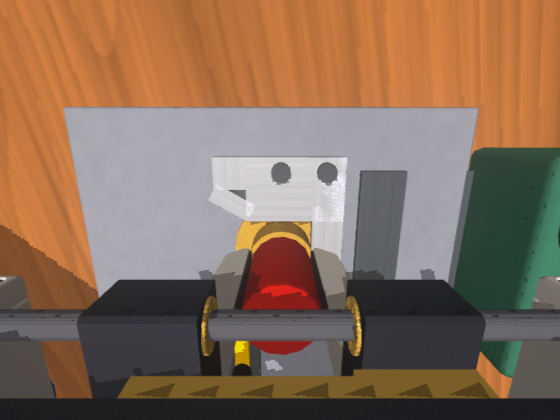

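The barrel is firm against the end: motion stopped at 35.0 mm (34.8 predicted), with 5.7 N on the wall. The image shows the barrel at the end face (312,240) and the orange switch covered. I'll settle the flange onto the base, release and rise.

>>> arm_command --increments '[[[0, 0, 0.0004, 0, 0, 0, -1], [0, 0, 0.0008, 0, 0, 0, -1], [0, 0, 0.0008, 0, 0, 0, -1]]]'

```text
time_s: 13.32
eef_pos: [556.7, -173.0, 42.2]
tool_rot: [0.773, 0.635, -0.0, -0.001]
contact_force: [-5.4, 1.1, 1.0]
gripper_width: 35.4
finger_force: 60.0
```

```bash
python3 st.py
```

```text
13.32 tool [116.4  35.  177.5] [ 556.7 -173.    42.2] F station y,x,-z [ 0.  -5.5 -1. ] M [ 1.03 -0.02 -0.03]
```

>>> arm_command --increments '[[[0, 0, 0, 0, 0, 0, -0.2], [0, 0, 0, 0, 0, 0, -0.1], [0, 0, 0, 0, 0, 0, 0.2], [0, 0, 0, 0, 0, 0, 0.5], [0, 0, 0, 0, 0, 0, 0.7]]]'

```text
time_s: 13.73
eef_pos: [558.6, -173.7, 42.8]
tool_rot: [0.773, 0.635, 0.001, 0.001]
contact_force: [-0.2, 0.7, -0.1]
gripper_width: 57.4
finger_force: 0.0
```

```bash
python3 st.py
```

```text
13.73 tool [116.1  37.  176.9] [ 558.6 -173.7   42.8] F station y,x,-z [ 0.7 -0.3  0.1] M [ 0.03 -0.06  0.04]
```

>>> arm_command --increments '[[[0, 0, -0.002, 0, 0, 0, 1], [0, 0, -0.03, 0, 0, 0, 1], [0, 0, -0.07, 0, 0, 0, 1], [0, 0, -0.11, 0, 0, 0, 1], [0, 0, -0.15, 0, 0, 0, 0.5]]]'

```text
time_s: 14.15
eef_pos: [557.4, -173.2, 194.0]
tool_rot: [0.773, 0.635, -0.0, -0.0]
contact_force: [0.8, -1.3, -0.4]
gripper_width: 84.2
finger_force: 0.0
```

>>> arm_command --increments '[[[-0.03, -0.008, -0.01, 0, 0, 0, -0.5], [-0.06, -0.015, -0.02, 0, 0, 0, -1], [-0.09, -0.022, -0.02, 0, 0, 0, -1], [-0.12, -0.03, -0.02, 0, 0, 0, -1], [-0.12, -0.03, -0.02, 0, 0, 0, -1]]]' --grip_force 20

```text
time_s: 14.57
eef_pos: [503.0, -290.2, 212.9]
tool_rot: [0.774, 0.633, -0.001, 0.001]
contact_force: [1.1, -0.7, -0.1]
gripper_width: 52.9
finger_force: 0.0
```

>>> arm_command --increments '[[[0, 0, 0, 0, 0, 0, -1], [0, 0, 0, 0, 0, 0, -1], [0, 0, 0, 0, 0, 0, -1], [0, 0, 0, 0, 0, 0, -1], [0, 0, 0, 0, 0, 0, -1]]]'

```text
time_s: 14.98
eef_pos: [505.3, -284.1, 212.2]
tool_rot: [0.772, 0.635, 0.0, -0.0]
contact_force: [-0.6, 0.0, -0.1]
gripper_width: 20.1
finger_force: 0.0
```

```bash
python3 st.py pics/w5.png
```

```text
14.98 tool [-2.6  6.3  7.5] [ 505.3 -284.1  212.2] F station y,x,-z [-0.1 -0.6  0.1] M [-0.04  0.01  0.05]
```

View pics/w5.png

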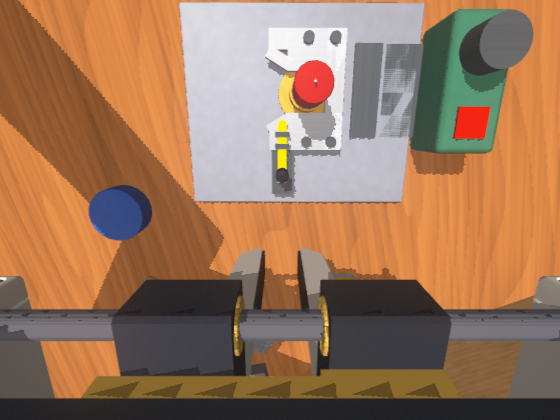

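The red barrel stands in the slot, its top at (314,82). The post top is at (282,175) and the gate bar tip at (282,122). I'll check the barrel's position in numbers.

Run:
```python
from h import *
d=pickle.load(open("w3.pkl","rb")); Rt=R.from_quat([0.773,0.6344,0,0]).as_matrix()
f=lambda u,v,z:(Rt.T@(ray(d,u,v,z)-np.array([499.6,-280.4,219.7]))).round(1)
h=cv2.cvtColor(d["image"],cv2.COLOR_BGR2HSV); P=cloud(d)
m=((h[...,0]<6)|(h[...,0]>174))&(h[...,1]>150)&(P[...,2]>94)&(P[...,2]<110); m[:, 400:]=0;m[130:]=0
v,u=np.nonzero(m); c,r=cv2.minEnclosingCircle(np.stack([u,v],1).astype(np.float32)); print("red",c,r,f(*c,100),np.median(P[m],0).round(1))
g=cv2.cvtColor(d["image"],cv2.COLOR_BGR2GRAY); m=(g<60);m[:, :270]=0;m[:,295:]=0;m[:165]=0;m[190:]=0
v,u=np.nonzero(m); print("post px",u.mean(),v.mean(),u.min(),u.max(),v.min(),v.max(),f(282,174.5,62)); print("end face right of red",f(331,60,27))
```

```text
red (313.63043212890625, 81.4565200805664) 21.587068557739258 [114.7  33.5 119.7] [ 554.8 -174.7   99.9]
post px 282.8 169.4 279 286 168 172 [ 29.    6.6 157.7]
end face right of red [146.8  58.8 192.7]
```

>>> arm_command --increments '[[[0, 0, 0.036, 0, 0, 0, -1], [0, 0, 0.072, 0, 0, 0, -1], [0, 0, 0.108, 0, 0, 0, -1], [0, 0, 0.144, 0, 0, 0, -1], [0, 0, 0.165, 0, 0, 0, -1]]]'

```text
time_s: 15.45
eef_pos: [503.4, -283.2, 43.5]
tool_rot: [0.772, 0.635, -0.0, -0.002]
contact_force: [-0.4, 0.7, -0.5]
gripper_width: 0.4
finger_force: 0.0
```

>>> arm_command --increments '[[[0, 0, 0, 0, 0, 0, -1], [0, 0, 0, 0, 0, 0, -1], [0.003, 0, 0, 0, 0, 0, -1], [0.006, 0, 0, 0, 0, 0, -1], [0.01, 0, 0, 0, 0, 0, -1]]]'

```text
time_s: 15.87
eef_pos: [508.1, -276.0, 49.3]
tool_rot: [0.773, 0.635, 0.0, 0.002]
contact_force: [0.7, 0.5, -0.1]
gripper_width: 0.7
finger_force: 0.0
```

```bash
python3 st.py
```

```text
15.87 tool [  5.9   7.4 170.4] [ 508.1 -276.    49.3] F station y,x,-z [0.7 0.6 0.1] M [0.02 0.01 0.03]
```

>>> arm_command --increments '[[[0.003, 0, 0, 0, 0, 0, -1], [0.006, 0, 0, 0, 0, 0, -1], [0.009, 0, 0, 0, 0, 0, -1], [0.012, 0, 0, 0, 0, 0, -1], [0.015, 0, 0, 0, 0, 0, -1]]]'

```text
time_s: 16.28
eef_pos: [510.2, -260.9, 47.7]
tool_rot: [0.773, 0.635, 0.0, 0.001]
contact_force: [0.1, -0.9, 1.6]
gripper_width: 0.2
finger_force: 0.9
```

```bash
python3 st.py
```

```text
16.28 tool [ 21.2   6.6 172. ] [ 510.2 -260.9   47.7] F station y,x,-z [-0.9  0.2 -1.6] M [-0.08 -0.28  0.04]
```

>>> arm_command --increments '[[[0.004, 0, 0, 0, 0, 0, -1], [0.008, 0, 0, 0, 0, 0, -1], [0.012, 0, 0, 0, 0, 0, -1], [0.016, 0, 0, 0, 0, 0, -1], [0.019, 0, 0, 0, 0, 0, -1]]]'

```text
time_s: 16.7
eef_pos: [513.6, -241.5, 47.2]
tool_rot: [0.773, 0.635, 0.0, 0.0]
contact_force: [0.5, -1.8, 0.7]
gripper_width: 0.5
finger_force: 0.9
```

```bash
python3 st.py
```

```text
16.7 tool [ 40.8   6.1 172.5] [ 513.6 -241.5   47.2] F station y,x,-z [-1.7  0.8 -0.7] M [-0.2  -0.22 -0.02]
```

>>> arm_command --increments '[[[0.001, 0, 0, 0, 0, 0, -1], [0.002, 0, 0, 0, 0, 0, -1], [0.003, 0, 0, 0, 0, 0, -1], [0.004, 0, 0, 0, 0, 0, -1], [0.004, 0, 0, 0, 0, 0, -1]]]'

```text
time_s: 17.12
eef_pos: [514.1, -238.0, 47.2]
tool_rot: [0.773, 0.635, -0.0, -0.0]
contact_force: [0.5, -1.8, 0.8]
gripper_width: 0.7
finger_force: 0.5
```

```bash
python3 st.py
```

```text
17.12 tool [ 44.4   5.9 172.5] [ 514.1 -238.    47.2] F station y,x,-z [-1.7  0.8 -0.8] M [-0.11 -0.15  0.02]
```

>>> arm_command --increments '[[[0.0007, 0, 0, 0, 0, 0, -1], [0.0014, 0, 0, 0, 0, 0, -1], [0.002, 0, 0, 0, 0, 0, -1], [0.0027, 0, 0, 0, 0, 0, -1], [0.003, 0, 0, 0, 0, 0, -1]]]'

```text
time_s: 17.53
eef_pos: [514.7, -235.0, 47.1]
tool_rot: [0.773, 0.635, -0.0, -0.0]
contact_force: [1.0, -1.4, 0.6]
gripper_width: 0.4
finger_force: 0.8
```

```bash
python3 st.py
```

```text
17.53 tool [ 47.4   5.9 172.6] [ 514.7 -235.    47.1] F station y,x,-z [-1.2  1.2 -0.6] M [-0.12 -0.26  0.01]
```

>>> arm_command --increments '[[[0.0005, 0, 0, 0, 0, 0, -1], [0.001, 0, 0, 0, 0, 0, -1], [0.0015, 0, 0, 0, 0, 0, -1], [0.002, 0, 0, 0, 0, 0, -1], [0.002, 0, 0, 0, 0, 0, -1]]]'

```text
time_s: 17.95
eef_pos: [515.1, -233.1, 47.2]
tool_rot: [0.773, 0.635, 0.0, -0.0]
contact_force: [0.2, -0.7, -0.6]
gripper_width: 0.4
finger_force: 0.6
```

```bash
python3 st.py
```

```text
17.95 tool [ 49.5   6.  172.5] [ 515.1 -233.1   47.2] F station y,x,-z [-0.7  0.3  0.6] M [-0.07 -0.24  0.  ]
```

Still moving freely, so I'll continue in small steps until the end stop is felt.

>>> arm_command --increments '[[[0.0005, 0, 0, 0, 0, 0, -1], [0.001, 0, 0, 0, 0, 0, -1], [0.0015, 0, 0, 0, 0, 0, -1], [0.002, 0, 0, 0, 0, 0, -1], [0.002, 0, 0, 0, 0, 0, -1]]]'

```text
time_s: 18.37
eef_pos: [515.3, -232.2, 47.3]
tool_rot: [0.773, 0.635, -0.001, 0.0]
contact_force: [-0.9, -5.4, -1.1]
gripper_width: 0.5
finger_force: 2.7
```

```bash
python3 st.py
```

```text
18.37 tool [ 50.4   6.  172.4] [ 515.3 -232.2   47.3] F station y,x,-z [-5.5  0.2  1.1] M [-0.03 -0.99  0.04]
```

>>> arm_command --increments '[[[0.0005, 0, 0, 0, 0, 0, -1], [0.001, 0, 0, 0, 0, 0, -1], [0.0015, 0, 0, 0, 0, 0, -1], [0.0015, 0, 0, 0, 0, 0, -1]]]'

```text
time_s: 18.7
eef_pos: [515.4, -232.0, 47.3]
tool_rot: [0.773, 0.635, -0.001, 0.001]
contact_force: [-2.6, -8.6, -2.5]
gripper_width: 0.5
finger_force: 4.8
```

```bash
python3 st.py
```

```text
18.7 tool [ 50.6   6.  172.4] [ 515.4 -232.    47.3] F station y,x,-z [-9.  -0.9  2.5] M [ 0.15 -1.79  0.01]
```

The end stop is felt at 50.5 mm, as predicted (about 50). I'll back off, rise and look.

>>> arm_command --increments '[[[-0.005, 0, 0, 0, 0, 0, -1], [-0.015, 0, 0, 0, 0, 0, -1], [-0.03, 0, 0, 0, 0, 0, -1], [-0.05, 0, -0.02, 0, 0, 0, -1], [-0.055, 0, -0.055, 0, 0, 0, -1]]]'

```text
time_s: 19.12
eef_pos: [502.2, -284.8, 99.0]
tool_rot: [0.773, 0.634, -0.001, -0.004]
contact_force: [1.3, -0.3, 0.1]
gripper_width: 0.1
finger_force: 0.0
```

>>> arm_command --increments '[[[0, 0, -0.035, 0, 0, 0, -1], [0, 0, -0.07, 0, 0, 0, -1], [0, 0, -0.11, 0, 0, 0, -1], [0, 0, -0.11, 0, 0, 0, -1], [0, 0, -0.11, 0, 0, 0, -1]]]'

```text
time_s: 19.53
eef_pos: [506.1, -285.5, 215.2]
tool_rot: [0.773, 0.635, 0.001, 0.003]
contact_force: [0.0, 0.5, -0.3]
gripper_width: 0.7
finger_force: 0.0
```

```bash
python3 st.py pics/w6.png
python3 - <<'E'
from h import *
d=pickle.load(open("w3.pkl","rb")); Rt=R.from_quat([0.773,0.6344,0,0]).as_matrix()
f=lambda u,v,z:(Rt.T@(ray(d,u,v,z)-np.array([499.6,-280.4,219.7]))).round(1)
h=cv2.cvtColor(d["image"],cv2.COLOR_BGR2HSV); P=cloud(d)
m=((h[...,0]<6)|(h[...,0]>174))&(h[...,1]>150)&(P[...,2]>94)&(P[...,2]<110); m[:, 400:]=0;m[150:]=0
v,u=np.nonzero(m); c,r=cv2.minEnclosingCircle(np.stack([u,v],1).astype(np.float32)); print("red",c,r,f(*c,100))
E
```

```text
19.53 tool [-3.7  7.4  4.5] [ 506.1 -285.5  215.2] F station y,x,-z [ 0.5 -0.1  0.3] M [ 0.04  0.02 -0.02]
red (311.0, 80.0) 21.377656936645508 [114.7  33.4 119.7]
```

View pics/w6.png

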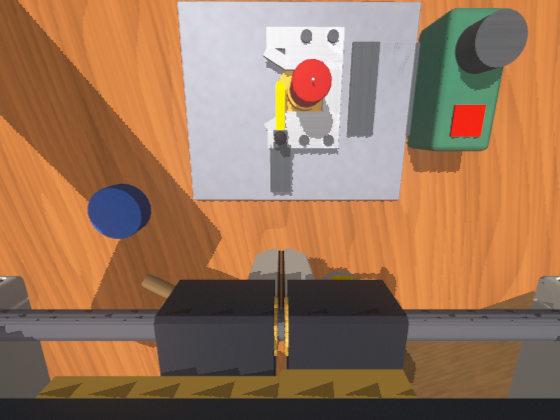

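The picture shows the gate bar across the slot behind the barrel (tip at (280,82), post at (280,137)). The red barrel is upright and home at (311,80), unmoved, and the gripper is clear.

```bash
python3 -c "
from workcell import bot
print(bot.job_done())"
```

```text
the job is handed in; nothing more can be done
None
```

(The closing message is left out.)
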